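Try the lid of the drill-bit case, free its bolt if caught, and hold it open

TASK

Hold the drill-bit case open for me: first tug up the yellow lid, which has a red handle, before moving the steel slide bolt, to learn if it is caught. If it is caught, slide the bolt fully to its other end and try again; mind that sliding it when the lid is not caught locks it. Then swing the lid open to 45 degrees or more and finish while still holding it there, quite still, without having knocked away anything around the case.

Things in the scene. Friction and masses are not known exactly. Their poses are not given: they have to be found in the camera images.
- hinge (a point): black box of a drill-bit case, fixed to the bench, level: 220 (x) x 320 (y) x 90 tall. This point lies on the middle of the lid's hinge line, which runs along this frame's y axis at the top edge of the box's side nearest the robot. Frame: x runs across the box to its latch side (away from the robot), y along the hinge, z up.
- lid (a joint): opening angle of the yellow lid in rad: 0 shut, stop at 1.35. The latch side swings up and over towards the robot. Flat plate 224 x 324, 12 thick, lying on the box, 0.3 to 0.55 kg; it never stays open, it falls shut when let go. While the bolt is caught it rattles up by only about 0.025 rad (5 mm at the handle), then stops hard; when free it lifts on with 2 to 4 N at the handle.
- handle (a point): red upright block handle on the lid, turning with it: 34 (x) x 20 (y) x 46 tall above the lid's top. This point is in its middle, 28 above the lid's top; in the hinge frame, lid shut, at x 190, y -75, z 40. Axes as the hinge frame with the lid shut. Pinched from above across its flat +y and -y sides it can pivot between the fingers as the lid swings, so the gripper need not tilt as far.
- slide_grip (a point): steel thumb grip of the slide bolt on the lid: 26 (x) x 16 (y) x 34 tall, standing up from 3 above the lid's top; this point is in its middle, 25 above the lid's top, 190 from the hinge line, 60 to its +y side at slide value 0. Axes as the handle's.
- slide (a joint): position of the slide bolt in m: starts at or near its end at 0, other end 0.030, growing towards +y of the hinge frame (away from the handle). Friction about 2 N, stays where it is left. It is a two-way bolt with hidden keepers under the lid and no marks: in some cases it is caught at the start and free when slid fully to 0.030, in the others it is free at the start and gets caught when slid. Only a tug at the lid tells.
- glue_mid (a point): bystander to leave alone: white glue bottle, upright, 56 across, 160 tall; this point is at its middle
- screws_mid (a point): bystander to leave alone: glass jar with a steel cap, upright, 68 across, 85 tall; this point is at its middle
- oil_mid (a point): bystander to leave alone: green can with a blue band, upright, 64 across, 110 tall; this point is at its middle
- tape_mid (a point): bystander to leave alone: orange and black tape measure, 40 x 70 x 66 tall; this point is at its middle
- offcut_mid (a point): bystander to leave alone: wooden offcut, 140 x 45 x 35 tall; this point is at its middle
- driver_mid (a point): bystander to leave alone: blue-handled screwdriver lying flat, 190 long; this point is at its middle

How it is judged:
On the way, in this order (a step that is already met when the one before it is completed fails the run):
1. the lid is tugged up against the catch's play (over 0.012 rad) with the slide bolt still where it was (value of joint lid above 0.012 rad and contact force between the fingers and lid above 0.5 N and value of joint slide below 0.008 m), for 0.1 s.
2. the lid is open to over 0.7 rad (value of joint lid above 0.7 rad), for 0.2 s.
At the end, for the whole second after the job is handed in: The lid stands open at 0.7 rad (40 degrees) or more, still (under 0.08 rad/s), held by the gripper's fingers (over 0.5 N on the lid); the slide bolt is at one of its ends (within 8 mm), and nothing around the case has been moved by 40 mm (value of joint lid above 0.7 rad and velocity of joint lid between -0.08 and 0.08 rad/s and contact force between the fingers and lid above 0.5 N and (value of joint slide below 0.008 m or value of joint slide above 0.022 m) and distance of each of glue_mid, screws_mid, oil_mid, tape_mid, offcut_mid, driver_mid from where it was at the start of the episode below 0.04 m); the arm keeps its last pose, push and grip.
It fails at once if something around the case is pushed or knocked away (more than 40 mm) (distance of any of glue_mid, screws_mid, oil_mid, tape_mid, offcut_mid, driver_mid from where it was at the start of the episode above 0.04 m).
It also fails if it takes over 54 s, if anything falls off the work surface, if the arm or the gripper's body presses on something with over 40 N, if the wrist force passes 120 N, or if a joint passes its speed limit or range.

ROBOT

A 6-joint arm with a two-finger parallel gripper is mounted at the origin on the work surface. World frame = base frame: x ahead of the robot, y to its left, z up, the work surface at z = 0. Lengths are in m, angles in rad, forces in N, time in s.
With the tool pointing down it reaches from about 0.375 to 0.9 m from the base axis. Payload 3.1 kg.
Tool frame: the origin (TCP) lies on the centre line of the jaws, within the pads' length; the fingertips stand robot.finger_overhang ahead of it and the grasp point (between the pads) lies 2 mm behind it (robot.finger_overhang is the distance from the TCP to the fingertips, in m); z points along the fingers, y is the direction in which the jaws open and shut (so a half turn about z gives the same grasp; the last joint's range is limited). The gripper opens to 87 mm and grips with 3 to 60 N. Pads are 19 mm wide; open, the fingers measure 117 mm over their backs; the gripper's body (75 mm by 190 mm) begins 51 mm behind the grasp point.
Start: joints at [-0.178, 0.527, 1.433, -0, 1.181, -0.178], TCP at [0.625, 0, 0.24] pointing down, gripper open.
Joint ranges: [-3.08, 3.08], [-0.75, 2.2], [0.22, 2.44], [-1.43, 4.57], [0, 2.65], [-2.85, 2.85]. Speed limits (rad/s): [2.79, 2.79, 3.14, 3.14, 3.14, 3.14].

INTERFACE

Orientations are given as a unit quaternion [x, y, z, w].
In Python, from rig import robot gives the robot as it stands. The module is installed in compiled form; this text tells all that it offers.
- The arm moves only by the tool step_arm, never from a script. Its arguments are lists of equal length, an entry for each row: "slide": the shift along the tool's x, y, z in mm, a list of three; "twist": the turn about the tool's z in degrees. A call has 1 to 20 rows; each row shifts and turns the commanded pose from where the row before left it, along the tool's axes as they then stand; what a row does not reach is not made up. A row lasts 1/12 s, in which the tool goes at most 41.7 mm and 7.16 degrees, less where a joint would pass 70% of its speed; a pose out of reach is approached as far as the arm can. A call is refused whole if a number of a shift passes 41.7 or a number of a turn 7.16, either way. A call with a gripper value outside its range is refused whole. "jaw" is the finger opening in mm, from 0 to 87, set as the call begins (left out, the last holds). The fingers move at their own pace and stop on an object; "force" is the grip in N (left out, the last holds). Time passes only in rows, so rows that do not move let the fingers close. It gives the time, the measured TCP pose, the force and the opening at its end, in the units of the state.
- robot.get_obs(): the state, without advancing time (a new reading comes with each control period).
- robot.camera(name): name is "scene" or "side" or "wrist"; returns a dict with "color" (384x512x3 uint8, blue, green, red), "depth" (384x512 float32, m along the optical axis (not along the pixel's ray), 0 where there is no reading), "camera_matrix" (3x3 intrinsics, pixels), "origin" and "orientation" of the camera in the world. Camera axes: x right, y down, z forward; pixel columns grow to the right and rows downward; lengths in m; the calibration is good to about 2 mm. A picture is of the moment at which its call begins.
- robot.hand_in(): hands the job in, once; it reports no verdict.
The state is a dict: "time": time; "q": joint angles; "joint_velocities": joint speeds; "joint_torque": joint torques, N m; "position": TCP position; "tool_rot": TCP orientation; "ft_force": force on the tool from outside, world axes, zero at the start; "moment": the same for the moment, N m; "grip_width": finger opening in m.
Only numpy, scipy, OpenCV 4.12 (cv2) and the standard library are available. Lean on these libraries where they do the work, as an engineer would, in place of code of your own. Each camera call takes 0.05 s, during which the arm holds its last target.

## Working session

There is one attempt and no reset: what is moved stays moved. The work goes in short steps, Python scripts to look and compute and a tool call to move; the robot and the scene stay as the last step left them, time stands still between calls to the robot, and variables do not carry over. Pictures are saved under pics/ and viewed, and the job is handed in when it is done.

Besides the shell and the picture viewer there is one more tool, called after "Request:" by a JSON object that holds its "fn" and its "kwargs", one argument or row to a line. step_arm: Moves the arm, as the interface text tells. Its arguments: {"type":"object","properties":{"slide":{"type":"array","items":{"type":"array","items":{"type":"number"}}},"twist":{"type":"array","items":{"type":"number"}},"jaw":{"type":"number"},"force":{"type":"number"}},"required":["slide","twist"]}

```bash
mkdir -p pics; cat > h.py <<'E'
from rig import robot
import numpy as np, cv2
from scipy.spatial.transform import Rotation as R
def cam(n):
    c=robot.camera(n); return c
def world(c,mask=None):
    K=c["camera_matrix"];d=c["depth"]
    v,u=np.mgrid[:d.shape[0],:d.shape[1]]
    P=np.stack([(u-K[0,2])/K[0,0]*d,(v-K[1,2])/K[1,1]*d,d],-1)
    return P@R.from_quat(c["orientation"]).as_matrix().T+np.array(c["origin"])
E
python3 - <<'E'
from h import *
print(robot.get_obs(), robot.finger_overhang)
for n in ["scene","side","wrist"]:
    c=cam(n); cv2.imwrite(f"pics/{n}0.png",c["color"]); np.savez(f"/tmp/{n}0.npz",**{k:np.array(v) for k,v in c.items()})
E
```

```text
{'time': 0.0, 'q': array([-1.78482926e-01,  5.28475591e-01,  1.43390971e+00, -3.96670016e-05,
        1.18142367e+00, -1.78502479e-01]), 'joint_velocities': array([-0.00044439, -0.00030954,  0.00039459, -0.00073612, -0.00062747,
        0.00040885]), 'joint_torque': array([-5.45745443e-04, -4.40045428e+01, -1.76593530e+01,  6.32597599e-02,
        5.83207863e-02, -1.53719384e-04]), 'position': array([6.24288567e-01, 1.57722631e-04, 2.38563472e-01]), 'tool_rot': array([ 7.07094095e-01,  7.07118598e-01, -6.47078829e-04, -8.99799129e-04]), 'ft_force': array([ 0.15869918, -0.55378439, -0.63917316]), 'moment': array([ 0.01318972, -0.0313762 , -0.04877765]), 'grip_width': 0.08692045468728704} 0.017
```

View pics/scene0.png

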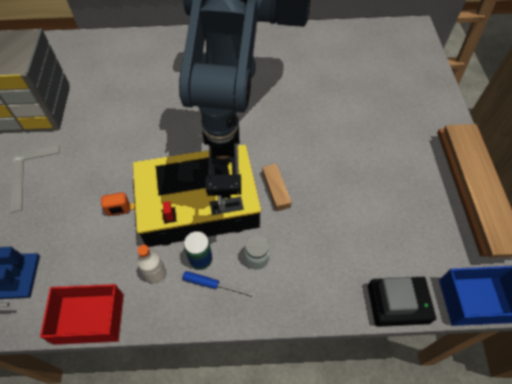

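View pics/side0.png

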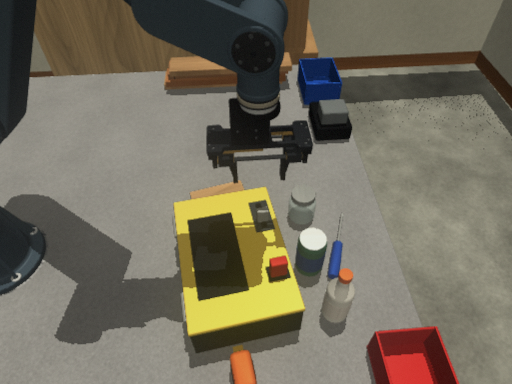

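View pics/wrist0.png

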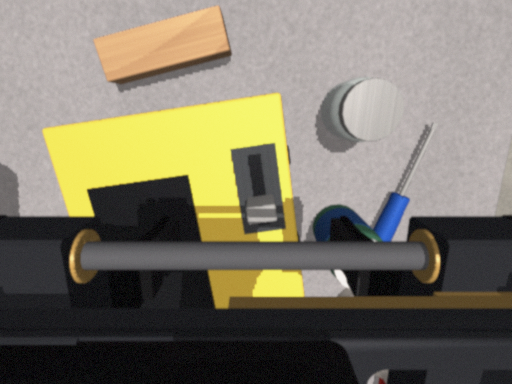

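The scene view shows the case near (195,190), with the red handle at (168,210) and the slide grip at (232,200). The glue, oil, jar and driver stand beyond the latch side. In the side view the handle is at (279,266) and the grip at (263,215).

```bash
python3 - <<'E'
from h import *
for n in ["side","scene","wrist"]:
    c=dict(np.load(f"/tmp/{n}0.npz")); W=world(c); hsv=cv2.cvtColor(c["color"],cv2.COLOR_BGR2HSV)
    H,S,V=cv2.split(hsv); ok=c["depth"]>0
    box=(W[...,0]>.4)&(W[...,0]<.95)&(abs(W[...,1])<.35)&ok
    yel=box&(H>22)&(H<35)&(S>150)&(V>90)&(W[...,2]>.06)&(W[...,2]<.13)
    P=W[yel]; z=np.median(P[:,2]); print(n,"yellow z",z,len(P))
    r=cv2.minAreaRect((P[abs(P[:,2]-z)<.008][:,:2]*1000).astype(np.float32)); print(r,cv2.boxPoints(r).round(1).tolist())
    red=box&((H<6)|(H>174))&(S>150)&(W[...,2]>.1)&(W[...,2]<.2)
    Q=W[red]
    if len(Q):
        print("red",len(Q),np.percentile(Q,[2,50,98],axis=0).round(4).tolist()); t=Q[Q[:,2]>np.percentile(Q[:,2],95)-.006]; print("top",t.mean(0),len(t), cv2.minAreaRect((t[:,:2]*1000).astype(np.float32)))
    g=box&(S<60)&(W[...,2]>z+.02)&(W[...,2]<z+.045)
    Q=W[g]; 
    if len(Q): print("grip",len(Q),np.percentile(Q,[2,50,98],axis=0).round(4).tolist())
E
```

```text
side yellow z 0.10253267737718907 8617
((559.8897705078125, -89.55863952636719), (222.65444946289062, 323.3015441894531), 7.9611616134643555) [[427.20001220703125, 55.099998474121094], [472.0, -265.1000061035156], [692.5, -234.1999969482422], [647.7999877929688, 86.0]]
red 124 [[0.6337, -0.1616, 0.1457], [0.6488, -0.1536, 0.1482], [0.6637, -0.145, 0.1505]]
top [ 0.64865907 -0.15365629  0.14811242] 124 ((648.58349609375, -153.01336669921875), (31.28411293029785, 16.631391525268555), 9.106101989746094)
grip 187 [[0.6166, -0.2093, 0.1229], [0.6362, -0.0227, 0.1344], [0.7758, -0.0085, 0.1411]]
scene yellow z 0.1024726209195656 4504
((560.7388916015625, -92.36494445800781), (225.29998779296875, 321.2396240234375), 8.532110214233398) [[425.5, 49.79999923706055], [473.20001220703125, -267.8999938964844], [696.0, -234.5], [648.2999877929688, 83.19999694824219]]
red 152 [[0.6374, -0.1611, 0.1048], [0.6628, -0.1513, 0.1421], [0.6675, -0.1422, 0.1514]]
top [ 0.65224852 -0.15251598  0.14846214] 69 ((650.8519287109375, -153.4539794921875), (31.3669490814209, 17.741418838500977), 13.245521545410156)
grip 102 [[0.6214, -0.2061, 0.1227], [0.642, -0.022, 0.1342], [0.7817, -0.0095, 0.1415]]
wrist yellow z 0.10135403514011859 13413
((553.594482421875, -35.832908630371094), (222.1339111328125, 212.20628356933594), 8.265400886535645) [[428.3999938964844, 53.20000076293945], [458.8999938964844, -156.8000030517578], [678.7999877929688, -124.9000015258789], [648.2999877929688, 85.0999984741211]]
grip 741 [[0.6185, -0.2013, 0.1224], [0.6323, -0.0156, 0.1377], [0.7613, -0.0081, 0.1396]]
```

Request:
{"fn": "step_arm", "kwargs": {
  "slide": [
    [0,0,0],
    [0,0,0],
    [0,0,0],
    [0,0,0],
    [0,0,0],
    [0,0,0],
    [0,0,0],
    [0,0,0],
    [0,0,0],
    [0,0,0],
    [0,0,0],
    [0,0,0],
    [1,39,0],
    [1,39,0],
    [1,39,0],
    [1,39,0],
    [0,0,0],
    [0,0,0]
  ],
  "twist": [6.83,6.83,6.83,6.83,6.83,6.83,6.83,6.83,6.83,6.83,6.83,6.83,0,0,0,0,0,0],
  "jaw": 60,
  "force": 20
}}

```text
time: 1.65
position: [0.6506, -0.1564, 0.2388]
tool_rot: [0.998, 0.068, -0.0, -0.0]
ft_force: [0.6, -0.1, -0.2]
grip_width: 0.0603
```

```bash
cat > s.py <<'E'
from h import *
o=robot.get_obs(); r=R.from_quat(o["tool_rot"]).as_matrix()
print("t",o["time"],"p",np.array(o["position"]).round(4),"w",round(o["grip_width"],4),"F",o["ft_force"].round(2)); print(r.round(3).tolist())
h=np.array([.4513,-.1063,.09]);a=np.radians(8.1)
B=np.array([[np.cos(a),-np.sin(a),0],[np.sin(a),np.cos(a),0],[0,0,1]])
print("in hinge frame mm",(B.T@(np.array(o["position"])-h)*1000).round(1))
E
python3 s.py; python3 - <<'E'
from h import *
for n in ["side","wrist"]: cv2.imwrite(f"pics/{n}1.png",cam(n)["color"])
E
```

```text
t 1.65 p [ 0.6506 -0.1564  0.2388] w 0.0603 F [ 0.62 -0.14 -0.2 ]
[[0.991, 0.136, -0.001], [0.136, -0.991, 0.0], [-0.001, -0.0, -1.0]]
in hinge frame mm [190.3 -77.7 148.8]
```

View pics/wrist1.png

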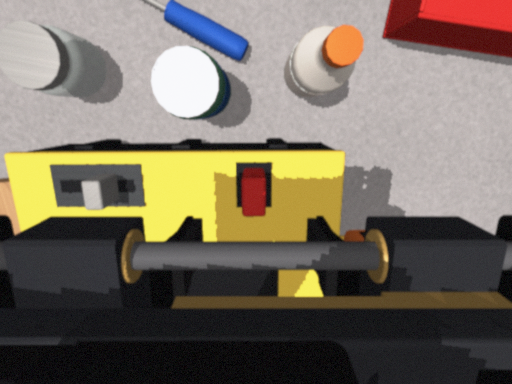

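View pics/side1.png

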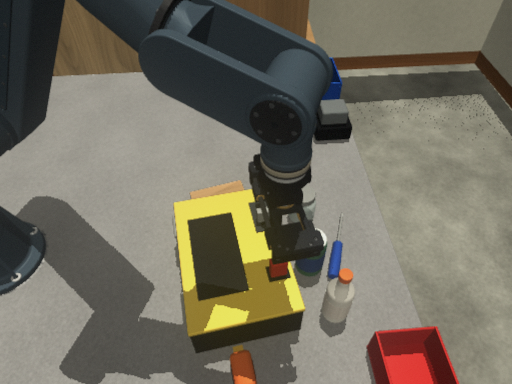

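The wrist view shows the handle at (254,190), centred between the fingers and square to them. I'm descending onto it.

Request:
{"fn": "step_arm", "kwargs": {
  "slide": [
    [0,-2.5,20],
    [0,0,25],
    [0,0,25],
    [0,0,22],
    [0,0,12],
    [0,0,5],
    [0,0,0],
    [0,0,0],
    [0,0,0]
  ],
  "twist": [0,0,0,0,0,0,0,0,0]
}}

```text
time: 2.5
position: [0.6515, -0.1515, 0.1322]
tool_rot: [0.998, 0.07, 0.001, 0.001]
ft_force: [1.0, -0.5, -0.8]
grip_width: 0.0598
```

Request:
{"fn": "step_arm", "kwargs": {
  "slide": [
    [0,0,0],
    [0,0,0],
    [0,0,0],
    [0,0,0],
    [0,0,0],
    [0,0,0],
    [0,0,0],
    [0,0,0],
    [0,0,0],
    [0,0,0]
  ],
  "twist": [0,0,0,0,0,0,0,0,0,0],
  "jaw": 0,
  "force": 20
}}

```text
time: 3.33
position: [0.6507, -0.1534, 0.1306]
tool_rot: [0.998, 0.07, 0.0, 0.002]
ft_force: [0.4, -5.0, -1.5]
grip_width: 0.0195
```

```bash
python3 s.py; python3 - <<'E'
from h import *
for n in ["side","wrist"]: cv2.imwrite(f"pics/{n}2.png",cam(n)["color"])
E
```

```text
t 3.3333 p [ 0.6507 -0.1534  0.1306] w 0.0195 F [ 0.35 -5.   -1.53]
[[0.99, 0.14, 0.001], [0.14, -0.99, -0.003], [0.0, 0.003, -1.0]]
in hinge frame mm [190.7 -74.7  40.6]
```

Gripped at 19.5 mm, which fits the 20 mm handle. Next is a gentle tug.

Request:
{"fn": "step_arm", "kwargs": {
  "slide": [
    [0,1.5,-1],
    [0,0,-1],
    [0,0,-1],
    [0,0,-1],
    [0,0,0],
    [0,0,0],
    [0,0,0]
  ],
  "twist": [0,0,0,0,0,0,0]
}}

```text
time: 4.02
position: [0.65, -0.1535, 0.1342]
tool_rot: [0.998, 0.07, -0.001, 0.0]
ft_force: [-1.4, -5.3, -4.7]
grip_width: 0.0198
```

Request:
{"fn": "step_arm", "kwargs": {
  "slide": [
    [0,0,-1],
    [0,0,-1],
    [0,0,-1],
    [0,0,-1],
    [0,0,0],
    [0,0,0],
    [0,0,0]
  ],
  "twist": [0,0,0,0,0,0,0]
}}

```text
time: 4.6
position: [0.6492, -0.1536, 0.1379]
tool_rot: [0.998, 0.07, -0.002, 0.0]
ft_force: [-2.6, -5.2, -3.6]
grip_width: 0.0199
```

```bash
python3 s.py
```

```text
t 4.6 p [ 0.6492 -0.1536  0.1379] w 0.0199 F [-2.56 -5.24 -3.62]
[[0.99, 0.14, -0.003], [0.14, -0.99, -0.001], [-0.003, 0.0, -1.0]]
in hinge frame mm [189.3 -74.7  47.9]
```

Request:
{"fn": "step_arm", "kwargs": {
  "slide": [
    [-0.2,0,-1],
    [-0.2,0,-1],
    [-0.2,0,-1],
    [-0.2,0,-1],
    [-0.3,0,-1],
    [-0.3,0,-1],
    [0,0,0],
    [0,0,0]
  ],
  "twist": [0,0,0,0,0,0,0,0]
}}

```text
time: 5.27
position: [0.6479, -0.1538, 0.144]
tool_rot: [0.998, 0.07, -0.002, 0.0]
ft_force: [-2.2, -5.6, -4.1]
grip_width: 0.0199
```

```bash
python3 s.py; python3 - <<'E'
from h import *
for n in ["side","wrist"]:
    c=cam(n); cv2.imwrite(f"pics/{n}3.png",c["color"])
    W=world(c); H,S,V=cv2.split(cv2.cvtColor(c["color"],cv2.COLOR_BGR2HSV))
    h=np.array([.4513,-.1063,.09]);a=np.radians(8.1)
    B=np.array([[np.cos(a),-np.sin(a),0],[np.sin(a),np.cos(a),0],[0,0,1]])
    L=(W-h)@B
    m=(c["depth"]>0)&(H>22)&(H<35)&(S>150)&(L[...,2]>.0)&(L[...,0]>0)&(L[...,0]<.235)&(abs(L[...,1])<.17)&(L[...,2]<.05)
    p=np.polyfit(L[m][:,0],L[m][:,2],1); print(n,m.sum(),"slope",p)
    c0=dict(np.load(f"/tmp/{n}0.npz"))
E
```

```text
t 5.2667 p [ 0.6479 -0.1538  0.144 ] w 0.0199 F [-2.21 -5.64 -4.07]
[[0.99, 0.14, -0.003], [0.14, -0.99, -0.001], [-0.003, 0.0, -1.0]]
in hinge frame mm [188.  -74.7  54. ]
side 6969 slope [0.06771852 0.01266079]
wrist 16311 slope [0.0554718  0.01374725]
```

The lid is free: it stands at about 0.06 rad, past the 0.025 rad play, with a steady pull of about 4 N. The bolt stays where it is, and I'm swinging on along the arc.

```bash
python3 - <<'E'
import numpy as np
t=np.linspace(.07,.90,29); x=190*np.cos(t)-40*np.sin(t); z=190*np.sin(t)+40*np.cos(t)
print([[round(a,1),0,round(-b,1)] for a,b in zip(np.diff(x),np.diff(z))])
E
```

```text
[[np.float64(-1.7), 0, np.float64(-5.5)], [np.float64(-1.8), 0, np.float64(-5.5)], [np.float64(-2.0), 0, np.float64(-5.4)], [np.float64(-2.1), 0, np.float64(-5.3)], [np.float64(-2.3), 0, np.float64(-5.3)], [np.float64(-2.5), 0, np.float64(-5.2)], [np.float64(-2.6), 0, np.float64(-5.1)], [np.float64(-2.8), 0, np.float64(-5.1)], [np.float64(-2.9), 0, np.float64(-5.0)], [np.float64(-3.1), 0, np.float64(-4.9)], [np.float64(-3.2), 0, np.float64(-4.8)], [np.float64(-3.3), 0, np.float64(-4.7)], [np.float64(-3.5), 0, np.float64(-4.6)], [np.float64(-3.6), 0, np.float64(-4.5)], [np.float64(-3.7), 0, np.float64(-4.4)], [np.float64(-3.9), 0, np.float64(-4.3)], [np.float64(-4.0), 0, np.float64(-4.1)], [np.float64(-4.1), 0, np.float64(-4.0)], [np.float64(-4.2), 0, np.float64(-3.9)], [np.float64(-4.3), 0, np.float64(-3.8)], [np.float64(-4.5), 0, np.float64(-3.6)], [np.float64(-4.6), 0, np.float64(-3.5)], [np.float64(-4.7), 0, np.float64(-3.4)], [np.float64(-4.8), 0, np.float64(-3.2)], [np.float64(-4.9), 0, np.float64(-3.1)], [np.float64(-4.9), 0, np.float64(-2.9)], [np.float64(-5.0), 0, np.float64(-2.8)], [np.float64(-5.1), 0, np.float64(-2.6)]]
```

Request:
{"fn": "step_arm", "kwargs": {
  "slide": [
    [-1.7,0,-5.5],
    [-1.8,0,-5.5],
    [-2,0,-5.4],
    [-2.1,0,-5.3],
    [-2.3,0,-5.3],
    [-2.5,0,-5.2],
    [-2.6,0,-5.1],
    [-2.8,0,-5.1],
    [-2.9,0,-5],
    [-3.1,0,-4.9],
    [0,0,0],
    [0,0,0],
    [0,0,0]
  ],
  "twist": [0,0,0,0,0,0,0,0,0,0,0,0,0]
}}

```text
time: 6.45
position: [0.6258, -0.157, 0.1973]
tool_rot: [0.998, 0.07, 0.0, 0.001]
ft_force: [-0.3, -4.0, -2.4]
grip_width: 0.0193
```

```bash
python3 s.py;python3 - <<'E'
from h import *
for n in ["side"]: cv2.imwrite(f"pics/{n}4.png",cam(n)["color"])
E
```

```text
t 6.45 p [ 0.6258 -0.157   0.1973] w 0.0193 F [-0.3  -3.99 -2.39]
[[0.99, 0.14, 0.001], [0.14, -0.99, -0.001], [0.0, 0.001, -1.0]]
in hinge frame mm [165.6 -74.8 107.3]
```

View pics/side4.png

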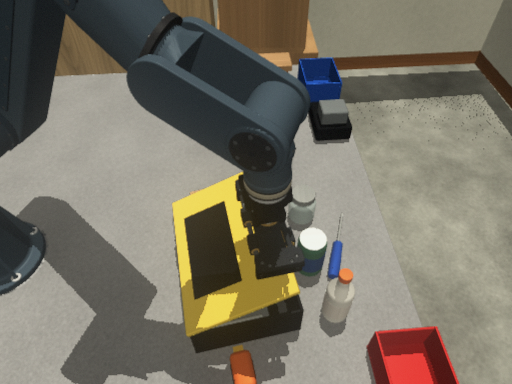

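The side view shows the lid rising with the gripper (front edge gap near (250,310)). Carrying on.

Request:
{"fn": "step_arm", "kwargs": {
  "slide": [
    [-4.2,0,-4.8],
    [-3.3,0,-4.7],
    [-3.5,0,-4.6],
    [-3.6,0,-4.5],
    [-3.7,0,-4.4],
    [-3.9,0,-4.3],
    [-4,0,-4.1],
    [-4.1,0,-4],
    [-4.2,0,-3.9],
    [-4.3,0,-3.8],
    [0,0,0],
    [0,0,0]
  ],
  "twist": [0,0,0,0,0,0,0,0,0,0,0,0]
}}

```text
time: 7.5
position: [0.5884, -0.1624, 0.2413]
tool_rot: [0.998, 0.07, 0.002, 0.001]
ft_force: [1.9, -5.0, -1.3]
grip_width: 0.0202
```

```bash
python3 s.py
```

```text
t 7.5 p [ 0.5884 -0.1624  0.2413] w 0.0202 F [ 1.92 -5.04 -1.31]
[[0.99, 0.14, 0.004], [0.14, -0.99, -0.002], [0.004, 0.002, -1.0]]
in hinge frame mm [127.9 -74.9 151.3]
```

Request:
{"fn": "step_arm", "kwargs": {
  "slide": [
    [-4.5,0,-3.6],
    [-4.6,0,-3.5],
    [-4.7,0,-3.4],
    [-4.8,0,-3.2],
    [-4.9,0,-3.1],
    [-4.9,0,-2.9],
    [-5,0,-2.8],
    [-5.1,0,-2.6],
    [-3,0,-1.3],
    [0,0,0],
    [0,0,0],
    [0,0,0],
    [0,0,0]
  ],
  "twist": [0,0,0,0,0,0,0,0,0,0,0,0,0]
}}

```text
time: 8.58
position: [0.5483, -0.1682, 0.2681]
tool_rot: [0.998, 0.07, 0.003, 0.001]
ft_force: [2.5, -5.0, 0.5]
grip_width: 0.0196
```

```bash
python3 s.py; python3 - <<'E'
from h import *
h=np.array([.4513,-.1063,.09]);a=np.radians(8.1)
B=np.array([[np.cos(a),-np.sin(a),0],[np.sin(a),np.cos(a),0],[0,0,1]])
for n in ["side","scene","wrist"]:
    c=cam(n); cv2.imwrite(f"pics/{n}5.png",c["color"])
    W=world(c); H,S,V=cv2.split(cv2.cvtColor(c["color"],cv2.COLOR_BGR2HSV))
    L=(W-h)@B
    m=(c["depth"]>0)&(H>22)&(H<35)&(S>150)&(L[...,2]>.0)&(L[...,0]>0)&(L[...,0]<.235)&(abs(L[...,1])<.165)
    p=np.polyfit(L[m][:,0],L[m][:,2],1); print(n,m.sum(),"angle",np.arctan(p[0]),p)
print(robot.get_obs()["joint_velocities"].round(4))
E
```

```text
t 8.5833 p [ 0.5483 -0.1682  0.2681] w 0.0196 F [ 2.5  -4.98  0.53]
[[0.99, 0.14, 0.006], [0.14, -0.99, -0.002], [0.006, 0.003, -1.0]]
in hinge frame mm [ 87.3 -75.  178.1]
side 2865 angle 0.8924325841449025 [1.24075838 0.02173893]
scene 702 angle 0.9467589763622047 [ 1.38884701 -0.00345263]
wrist 14644 angle 0.8548905233847982 [1.14962333 0.03117754]
[-0.0025 -0.0005  0.0009 -0.0012  0.0003  0.0006]
```

View pics/side5.png

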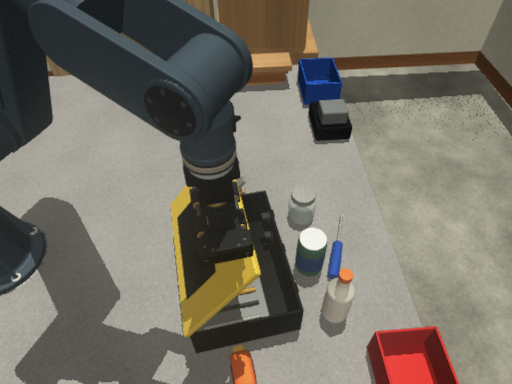

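View pics/scene5.png

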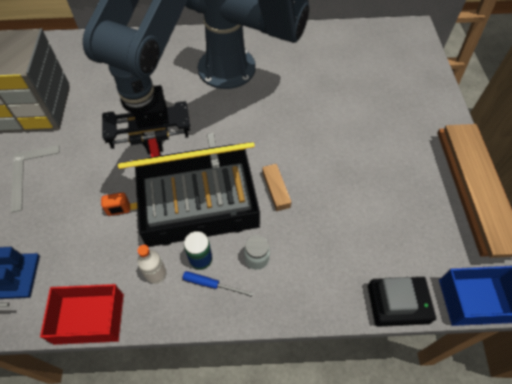

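The lid is open to about 0.89 rad in the side view and still gripped, and the bystanders sit where they were (scene (197,250), (257,252), (151,263), (115,203), (278,187)). I'll let it settle and check for stillness.

Request:
{"fn": "step_arm", "kwargs": {
  "slide": [
    [0,0,0],
    [0,0,0],
    [0,0,0],
    [0,0,0],
    [0,0,0],
    [0,0,0],
    [0,0,0],
    [0,0,0]
  ],
  "twist": [0,0,0,0,0,0,0,0]
}}

```text
time: 9.4
position: [0.5484, -0.1682, 0.2681]
tool_rot: [0.998, 0.07, 0.003, 0.001]
ft_force: [2.9, -3.8, 1.1]
grip_width: 0.0197
```

```bash
python3 s.py; python3 - <<'E'
from h import *
h=np.array([.4513,-.1063,.09]);a=np.radians(8.1)
B=np.array([[np.cos(a),-np.sin(a),0],[np.sin(a),np.cos(a),0],[0,0,1]])
for n in ["side","wrist"]:
    c=cam(n); W=world(c); H,S,V=cv2.split(cv2.cvtColor(c["color"],cv2.COLOR_BGR2HSV)); L=(W-h)@B
    m=(c["depth"]>0)&(H>22)&(H<35)&(S>150)&(L[...,2]>0)&(L[...,0]>0)&(L[...,0]<.235)&(abs(L[...,1])<.165)
    print(n,np.arctan(np.polyfit(L[m][:,0],L[m][:,2],1)[0]))
print(robot.hand_in())
E
```

```text
t 9.4 p [ 0.5484 -0.1682  0.2681] w 0.0197 F [ 2.9  -3.84  1.1 ]
[[0.99, 0.14, 0.006], [0.14, -0.99, -0.002], [0.006, 0.003, -1.0]]
in hinge frame mm [ 87.4 -75.  178.1]
side 0.8925963821643147
wrist 0.8522562575514352
the job is handed in; nothing more can be done
None
```

The lid is open to about 0.85–0.89 rad (about 50 degrees) and the gripper is still holding it by the red handle. The job was handed in at about 9.5 s of the 54 s allowed.

- **Tug:** I pinched the handle and tugged up before touching the bolt. The lid rose past the catch's 0.025 rad play, to about 0.06 rad, with a steady 4 N or so. It was not caught, so I left the slide bolt alone.
- **Stillness:** The last two readings, 0.8 s apart, put the gripper within 0.1 mm of the same place. The fingers closed to 19.7 mm on the 20 mm handle with a 20 N grip setting.
- **Things around the case:** In the last pictures the bystanders were where they started. I judged this by eye and did not measure it.
- **Disagreements:** Plane fits to the lid gave 0.89 rad from the side camera and 0.85 from the wrist camera. The scene camera gave 0.95, but it sees the lid nearly edge-on. All are well above 0.7. A sideways force of about 4–5 N on the gripper stayed after gripping, and a 1.5 mm correction did not remove it.

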